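# Scan the barcode on a bamboo yoga block

## Robot

A 7-joint arm with a two-finger parallel gripper is mounted at the origin on the work surface. World frame = base frame: x ahead of the robot, y to its left, z up, the work surface at z = 0. Lengths are in m, angles in rad, forces in N, time in s.
With the tool pointing down it reaches from about 0.425 to 0.825 m from the base axis. Payload 3.6 kg.
Tool frame: the origin (TCP) lies at the very end of the fingers, on their centre line; the grasp point (between the pads) lies 19 mm behind it; x points along the fingers, y is the direction in which the jaws open and shut, and the axes are right-handed (so a half turn about x gives the same grasp; the last joint's range is limited). The gripper opens to 85 mm and grips with 20 to 120 N. Pads are 22 mm wide; open, the fingers measure 114 mm over their backs; the gripper's body (76 mm by 85 mm) begins 54 mm behind the grasp point. The pads swing forward as they close: fully open they stand 13 mm farther back than shut.
Start: joints at [-1.246, 0.615, -0.013, 1.423, 0.008, 1.103, -0.04], TCP at [0.224, 0.61, 0.231] pointing down, gripper open.
Joint ranges: [-3.12, 3.12], [-0.3, 2.06], [-1.34, 1.32], [0.26, 2.42], [-1.36, 4.5], [0.01, 1.98], [-2.84, 2.84]. Speed limits (rad/s): [2.79, 2.79, 3.14, 3.14, 3.14, 3.14, 3.14].

## Interface

Orientations are given as a 3x3 rotation matrix whose columns are the frame's x, y, z axes.
In Python, from station import read_state, read_camera, job_done gives the robot as it stands. The module is installed in compiled form; this text tells all that it offers.
- The arm moves only by the tool move_arm, never from a script. Its argument "steps" is a list that holds one entry, the list of rows, each a list of 4 numbers: the shift along the tool's x, y, z in mm, then the turn about the tool's x in degrees. A call has 1 to 20 rows; each row shifts and turns the commanded pose from where the row before left it, along the tool's axes as they then stand; what a row does not reach is not made up. A row lasts 1/12 s, in which the tool goes at most 41.7 mm and 7.16 degrees, less where a joint would pass 70% of its speed; a pose out of reach is approached as far as the arm can. A call with a gripper value outside its range is refused whole. "gripper" is the opening, from -1 (shut) to 1 (fully open), so that 0 is half open, set as the call begins (left out, the last holds). The fingers move at their own pace and stop on an object; the grip force is fixed at half the most. Time passes only in rows, so rows that do not move let the fingers close. It gives the time, the measured TCP pose, the force and the opening at its end, in the units of the state.
- read_state(): the state, without advancing time (a new reading comes with each control period).
- read_camera(name): name is "side" or "top"; returns a dict with "color" (400x640x3 uint8, red, green, blue), "fx", "fy", "cx", "cy" (pixels), "R" (3x3) and "t" (3): a world point X has camera coordinates R X + t. Camera axes: x right, y down, z forward; pixel columns grow to the right and rows downward; lengths in m; the calibration is good to about 2 mm. A picture is of the moment at which its call begins. There is no depth.
- job_done(): hands the job in, once; it reports no verdict.
The state is a dict: "time_s": time; "joint_pos": joint angles; "joint_velocities": joint speeds; "tau": joint torques, N m; "position": TCP position; "ee_rot": TCP orientation; "ft_force": force on the tool from outside, world axes, zero at the start; "wrist_torque": the same for the moment, N m; "finger_gap": finger opening in m.
Only numpy, scipy, OpenCV 4.12 (cv2) and the standard library are available. Lean on these libraries where they do the work, as an engineer would, in place of code of your own. Each camera call takes 0.05 s, during which the arm holds its last target.

## Task

Check in the yoga block that carries the barcode label: lift the orange hand scanner off its charging pad and hold it level and steady for two seconds about 5 cm above the middle of that barcode, window pointing straight down and its long side lined up with the long side of the label. Then stand the scanner upright in the middle of its charging pad again and let go; do not shift either yoga block.

Things in the scene. Friction and masses are not known exactly. Their poses are not given: they have to be found in the camera images.
- scanner_center (a point): Centre of the scanner, upright on its pad at the start, 80 mm tall, 0.18 kg: black head 72 (x) x 46 (y) x 20 mm below, straight orange grip 50 (x) x 28 (y) x 60 mm above. Grasp from above across its y (28 mm), 12 mm above this point so the fingertips clear the head. z up; scan window in the flat underside, 40 mm below, faces -z, long side along x; either way round scans.
- label (a point): Centre of the barcode label (black bars on white, 90 mm along x, 50 along y), centred on the flat top of a bamboo yoga block, 75 mm above the table. x along the long side of label and block, z up. The loose block is 225 (x) x 115 (y) x 75 mm, about 1.2 kg, on the left or the right.
- spot (a point): Centre of the top of the other yoga block, a bystander, of the same size and the same axes; its white label of the same size has no bars, only a round green spot. Not to be shifted.
- pad_center (a point): Centre of the top face of the scanner's charging pad, a fixed dark grey plate with a white top, 130 (x) x 110 (y) x 8 mm, lying on the table; this point is 8 mm above the table. z up.
Mind the look-alikes: they are no part of the job. There is more than one size of the part that bears scanner_center; the job needs the larger. There is more than one size of the part that bears pad_center; the job needs the larger.

How it is judged:
On the way:
1. the scanner is held level and still above the barcode, aimed at its middle, window 25 to 80 mm above it, long side along the label (x of label in the frame of scanner_center between -0.018 and 0.018 m and y of label in the frame of scanner_center between -0.018 and 0.018 m and z of label in the frame of scanner_center between -0.12 and -0.065 m and angle between scanner_center's own z axis and vertical below 0.2 rad and angle between the x axis of scanner_center and the x axis of label, either way round below 0.25 rad and linear speed of scanner below 0.04 m/s), for 1.5 s.
At the end, for the whole second after the job is handed in: The barcode was in aim for 1.5 s (within 18 mm of its middle each way, tilt under 11 deg, long sides within 14 deg, window 25 to 80 mm above, under 40 mm/s); the scanner stands released, at rest, upright within 6 deg, on its pad, within 20 mm of the pad's centre; neither block moved over 20 mm (horizontal distance between scanner_center and pad_center below 0.02 m and z of scanner_center in the frame of pad_center between 0.036 and 0.044 m and angle between scanner_center's own z axis and vertical below 0.1 rad and linear speed of scanner below 0.02 m/s); the robot touches nothing.
It fails at once if a yoga block is shifted by more than 20 mm (distance of any of label, spot from where it was at the start of the episode above 0.02 m).
It also fails if it takes over 54 s, if anything falls off the work surface, if the arm or the gripper's body presses on something with over 40 N, if the wrist force passes 120 N, or if a joint passes its speed limit or range.

## Working session

There is one attempt and no reset: what is moved stays moved. The work goes in short steps, Python scripts to look and compute and a tool call to move; the robot and the scene stay as the last step left them, time stands still between calls to the robot, and variables do not carry over. Pictures are saved under pics/ and viewed, and the job is handed in when it is done.

Besides the shell and the picture viewer there is one more tool, called after "Request:" as a command line: name --argument value ..., lists and objects as JSON in quotes. move_arm: Moves the arm, as the interface text tells. Its arguments: {"type":"object","properties":{"steps":{"type":"array"},"gripper":{"type":"number"}},"required":["steps"]}

```bash
mkdir -p pics; python3 - <<'E'
from station import *
import cv2,numpy as np
s=read_state();print(s['time_s'],s['position'],np.round(s['ee_rot'],3),s['finger_gap'])
for n in('top','side'):
    c=read_camera(n);np.savez(f'{n}0.npz',**c);cv2.imwrite(f'pics/{n}0.png',c['color'][:,:,::-1]);print(n,c['fx'],c['cx'],c['cy'],np.round(c['R'],3),c['t'])
E
```

```text
0.0 [0.22371309 0.60946828 0.23012494] [[-0.001  0.345  0.939]
 [-0.002  0.939 -0.345]
 [-1.    -0.003  0.   ]] 0.08516057769280085
top 427.0372402193695 313.89452928199813 192.18720065145976 [[ 0.002 -1.    -0.024]
 [-0.994  0.001 -0.114]
 [ 0.114  0.024 -0.993]] [0.01174831 0.4987826  1.09046855]
side 481.03494283301274 309.03555021811366 201.3346951012154 [[ 0.838 -0.545 -0.013]
 [-0.296 -0.434 -0.851]
 [ 0.458  0.717 -0.525]] [-0.42854266  0.21593938  1.01423533]
```

```bash
ls .
```

```text
pics
side0.npz
top0.npz
```

View pics/top0.png

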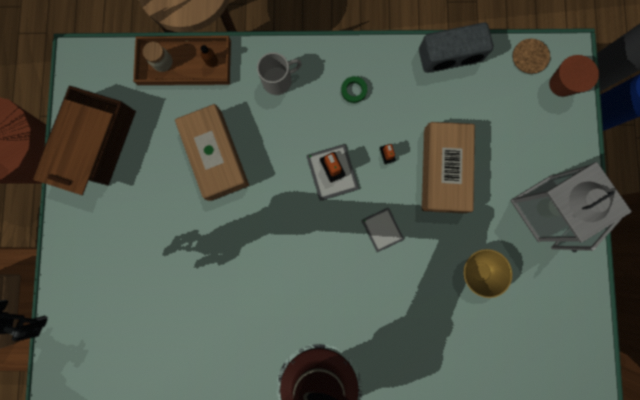

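View pics/side0.png

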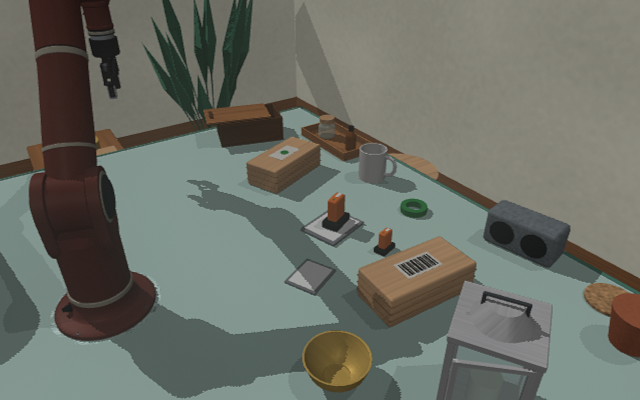

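Two scanners in the top view: (333,166) on the large pad and (389,153), a smaller one. Two pads: (333,172) with the scanner, and (383,229), smaller and empty. There are two blocks: the barcode one at (452,166) and the green-spot one at (209,150). I'll confirm with an enlarged crop and measure.

```bash
cat > h.py <<'E'
import numpy as np,cv2
def ray(c,uv):
    d=c['R'].T@np.array([(uv[0]-c['cx'])/c['fx'],(uv[1]-c['cy'])/c['fy'],1]);o=-c['R'].T@c['t'];return o,d
def onz(c,uv,z):
    o,d=ray(c,uv);return o+d*(z-o[2])/d[2]
def proj(c,X):
    p=c['R']@np.array(X)+c['t'];return np.array([c['fx']*p[0]/p[2]+c['cx'],c['fy']*p[1]/p[2]+c['cy']])
def rect(c,mask,z,roi,name):
    x0,y0,x1,y1=roi;m=np.zeros_like(mask);m[y0:y1,x0:x1]=mask[y0:y1,x0:x1]
    cs,_=cv2.findContours(m,cv2.RETR_EXTERNAL,cv2.CHAIN_APPROX_NONE)
    k=max(cs,key=cv2.contourArea)
    P=np.array([onz(c,p[0],z)[:2] for p in k])
    (ctr,sz,a)=cv2.minAreaRect((P*1000).astype(np.float32))
    if sz[0]<sz[1]: sz=sz[::-1];a+=90
    a=(a+90)%180-90
    print(name,'px',np.round(k[:,0].mean(0)),'ctr mm',np.round(ctr,1),'size',np.round(sz,1),'long axis deg',round(a,1));return ctr,sz,a
E
python3 - <<'E'
from h import *
c=np.load('top0.npz');im=c['color'];hsv=cv2.cvtColor(im,cv2.COLOR_RGB2HSV)
H,S,V=[hsv[...,i].astype(int) for i in range(3)]
orange=((S>120)&(H<15)&(V>60)).astype(np.uint8)
wood=((S>70)&(H>4)&(H<25)&(V>70)).astype(np.uint8)
for n,r in(('L',(310,140,365,200)),('R',(375,140,405,170))):
    rect(c,orange,0.088 if n=='L' else .06,r,'orange '+n)
for n,r in(('bar',(415,115,482,220)),('spot',(170,95,255,205))): rect(c,wood,.075,r,'block '+n)
white=((S<45)&(V>110)).astype(np.uint8)
rect(c,white,.075,(430,130,475,200),'barlabel'); rect(c,white,.075,(185,125,230,175),'spotlabel')
rect(c,white,.008,(300,140,365,205),'pad');rect(c,white,.006,(355,200,410,255),'smallpad')
cv2.imwrite('pics/crop.png',cv2.resize(im[110:260,290:490,::-1],None,fx=4,fy=4,interpolation=cv2.INTER_CUBIC))
s=np.load('side0.npz')['color']
cv2.imwrite('pics/crops.png',cv2.resize(s[170:330,270:470,::-1],None,fx=4,fy=3.75,interpolation=cv2.INTER_CUBIC))
E
```

```text
orange L px [332. 163.] ctr mm [564.4 -35. ] size [49.9 29.2] long axis deg 26.1
orange R px [389. 151.] ctr mm [ 600.8 -180.2] size [34.6 24. ] long axis deg 14.6
block bar px [445. 169.] ctr mm [ 559.9 -326.3] size [224.2 126.7] long axis deg -3.3
block spot px [209. 151.] ctr mm [601.2 279.8] size [221.7 111.7] long axis deg 21.5
barlabel px [450. 180.] ctr mm [ 524.9 -330.6] size [48.5 20.7] long axis deg 74.0
spotlabel px [208. 150.] ctr mm [603.1 281. ] size [87.4 46.3] long axis deg 21.6
pad px [321. 156.] ctr mm [573.6 -35.7] size [172.9 139.1] long axis deg 89.8
smallpad px [381. 247.] ctr mm [ 364.2 -166.6] size [142.   52.2] long axis deg -89.9
```

```bash
sleep 3
```

```text
(no output)
```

View pics/crop.png

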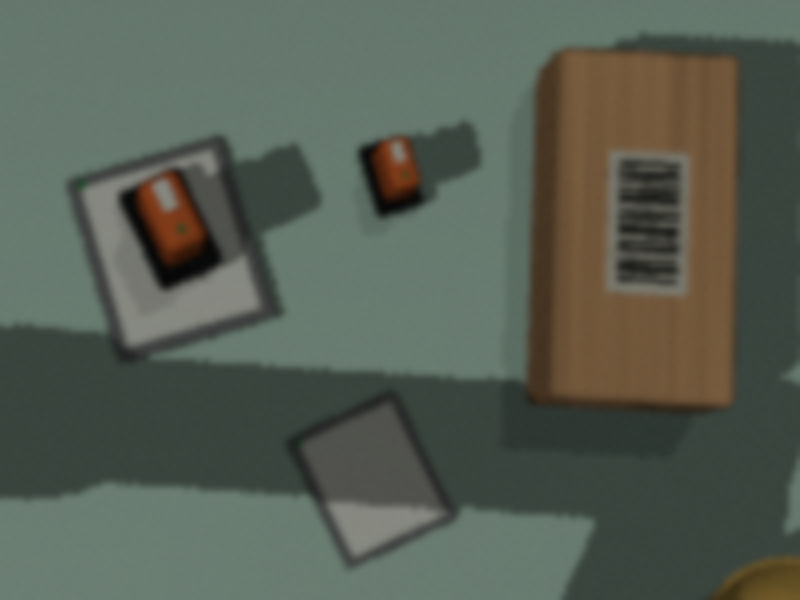

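View pics/crops.png

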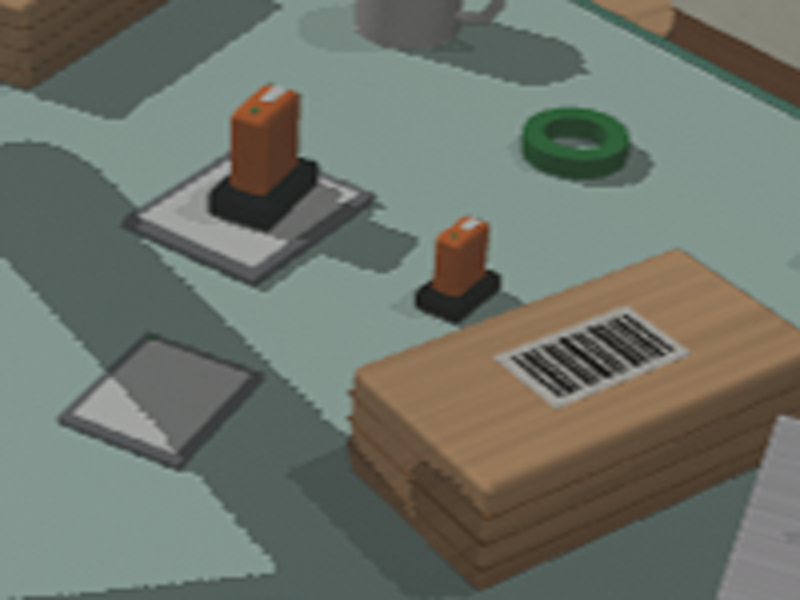

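Crop confirms it: the larger scanner at (333,166) stands on the larger pad, and the small pair are look-alikes. The barcode is on the right-hand block. Next I'll refine the pad and label and cross-check in the side view.

```bash
python3 - <<'E'
from h import *
for n in('top','side'):
    c=np.load(n+'0.npz');im=c['color'];hsv=cv2.cvtColor(im,cv2.COLOR_RGB2HSV)
    S=hsv[...,1].astype(int);V=hsv[...,2];
    if n=='top':
        print('table',hsv[215,300],hsv[130,300],'pad',hsv[185,325],'wood',hsv[140,440],'label',hsv[150,443])
        roi=(432,140,474,192);pr=(300,138,366,204)
    else: roi=(390,245,448,275);pr=(298,206,368,248)
    lab=((S<60)).astype(np.uint8) if 1 else 0
    w=(hsv[...,0].astype(int)); 
    lab=((S<70)|(V<50)).astype(np.uint8)
    lab=cv2.morphologyEx(lab,cv2.MORPH_CLOSE,np.ones((3,3)))
    rect(c,lab,.075,roi,n+' label')
    big=cv2.resize(im,None,fx=1,fy=1)
    wh=((S<32)&(V>95)).astype(np.uint8)
    rect(c,wh,.008,pr,n+' pad white')
    # chroma: pad+scanner vs greenish table
    g=im.astype(int);pad=((g[...,1]-g[...,0])<8).astype(np.uint8)
    rect(c,pad,.006,pr,n+' pad all')
P=[(70,182),(222,137),(280,312),(122,358)];L=[(609,150),(691,155),(686,298),(605,291)];O=[(133,185),(178,169),(208,247),(166,268)]
c=np.load('top0.npz')
for nm,Q,z in(('pad',P,.008),('label',L,.075),('grip',O,.088)):
    X=np.array([onz(c,(290+(p[0]-1.5)/4,110+(p[1]-1.5)/4),z)[:2]*1000 for p in Q]);print(nm,X.mean(0).round(1),cv2.minAreaRect(X.astype(np.float32)))
P=[(125,222),(226,152),(375,197),(255,283)];L=[(495,357),(628,308),(690,350),(560,406)];O=[(232,117),(268,84),(300,96),(265,128)]
c=np.load('side0.npz')
for nm,Q,z in(('pad',P,.008),('label',L,.075),('grip',O,.088)):
    X=np.array([onz(c,(270+(p[0]-1.5)/4,170+(p[1]-1.4)/3.75),z)[:2]*1000 for p in Q]);print(nm,X.mean(0).round(1),cv2.minAreaRect(X.astype(np.float32)))
E
```

```text
table [71 41 68] [ 74  40 120] pad [ 43  15 121] wood [ 15 123 112] label [ 26  31 115]
top label px [451. 165.] ctr mm [ 561.1 -334.5] size [89.7 47.5] long axis deg -1.8
top pad white px [330. 171.] ctr mm [557.2 -36.2] size [113.2  93.3] long axis deg 16.5
top pad all px [332. 172.] ctr mm [556.  -36.5] size [129.4 112. ] long axis deg 16.5
side label px [418. 264.] ctr mm [ 563.8 -332.8] size [91.6 51.4] long axis deg -3.1
side pad white px [332. 226.] ctr mm [561.  -31.1] size [121.9 102.6] long axis deg 16.6
side pad all px [332. 224.] ctr mm [569.2 -27.6] size [162.2 125.1] long axis deg 16.7
pad [557.5 -38.5] ((557.6893310546875, -39.15101623535156), (124.8853988647461, 109.66466522216797), 16.398479461669922)
label [ 560.8 -334.5] ((560.6425170898438, -334.26239013671875), (51.28855895996094, 91.06948852539062), 85.91830444335938)
grip [563.  -35.6] ((562.6260986328125, -35.9438362121582), (56.39973449707031, 29.919185638427734), 21.313709259033203)
pad [552.2 -40.4] ((555.0775146484375, -38.371971130371094), (127.19988250732422, 110.8056869506836), 16.847929000854492)
label [ 564.8 -333.2] ((564.7401123046875, -332.3075256347656), (48.8680305480957, 89.1565933227539), 88.19304656982422)
grip [566.7 -41.1] ((567.0407104492188, -40.7393913269043), (50.6390266418457, 24.895889282226562), 26.131149291992188)
```

Label is at about (562,-334) mm, long axis about -2.5°. Pad is at (556.5,-37.5) mm, 16.5°. The scanner is at about (565,-37) mm, 25°. Sizes and heights match in both views. Now I'll move over the scanner.

Request:
move_arm --steps '[[[1.5, -24.5, 27.2, 0], [1.5, -24.5, 27.2, 0], [1.5, -24.5, 27.2, 0], [1.5, -24.5, 27.2, 0], [1.5, -24.5, 27.2, 0], [1.5, -24.5, 27.2, 0], [1.5, -24.5, 27.2, 0], [1.5, -24.5, 27.2, 0], [1.5, -24.5, 27.2, 0], [1.5, -24.5, 27.2, 0], [1.5, -24.5, 27.2, 0], [1.5, -24.5, 27.2, 0], [1.5, -24.5, 27.2, 0], [1.5, -24.5, 27.2, 0], [1.5, -24.5, 27.2, 0], [1.5, -24.5, 27.2, 0], [1.5, -24.5, 27.2, 0], [1.5, -24.5, 27.2, 0], [1.5, -24.5, 27.2, 0], [1.5, -24.5, 27.2, 0]]]' --gripper 1

```text
time_s: 1.77
position: [0.5661, -0.0389, 0.2009]
ee_rot: [[-0.001, 0.345, 0.939], [0.0, 0.939, -0.345], [-1.0, -0.0, -0.001]]
ft_force: [-0.1, 0.3, 0.1]
finger_gap: 0.0855
```

Request:
move_arm --steps '[[[0, 0, 0, 6.7], [0, 0, 0, 6.7], [0, 0, 0, 6.7], [0, 0, 0, 6.7], [0, 0, 0, 6.7], [0, 0, 0, 6.7], [0, 0, 0, 6.7], [0, 0, 0, 6.7], [0, 0, 0, 6.7], [0, 0, 0, 6.7], [0, 0, 0, 6.7], [0, 0, 0, 6.7], [0, 0, 0, 6.7], [0, 0, 0, 6.7], [0, 0, 0, 6.7], [0, 0, 0, 6.7], [0, 0, 0, 6.7], [0, 0, 0, 6.7], [0, 0, 0, 6.7], [0, 0, 0, 6.7]]]'

```text
time_s: 3.43
position: [0.5655, -0.0369, 0.2009]
ee_rot: [[-0.001, 0.431, -0.902], [0.0, -0.902, -0.431], [-1.0, -0.001, 0.001]]
ft_force: [0.0, -0.4, 0.8]
finger_gap: 0.085
```

```bash
cat >> h.py <<'E'
def delta(s,tgt,yawy=None):
    R=np.array(s['ee_rot']);d=R.T@(np.array(tgt)-np.array(s['position']))*1000
    y=np.degrees(np.arctan2(R[1,1],R[0,1]))
    t=None if yawy is None else -((yawy-y+180)%360-180)
    print('t',s['time_s'],'pos',np.round(s['position'],4),'yaw_y',round(y,2),'gap',round(s['finger_gap'],4),'tilt',np.round(np.degrees(np.arccos(-R[2,0])),2),'F',np.round(s['ft_force'],1))
    print('delta tool mm',d.round(1),'turn',t)
E
python3 - <<'E'
from station import *;from h import *
s=read_state();delta(s,(.565,-.037,.041),-65)
for n in('top','side'):
    c=read_camera(n);np.savez(f'{n}1.npz',**c)
    cv2.imwrite(f'pics/{n}1.png',c['color'][:,:,::-1])
E
```

```text
t 3.4333 pos [ 0.5655 -0.0369  0.2009] yaw_y -64.47 gap 0.085 tilt 0.06 F [ 0.  -0.4  0.8]
delta tool mm [159.9  -0.    0.3] turn 0.533379908067019
```

View pics/side1.png

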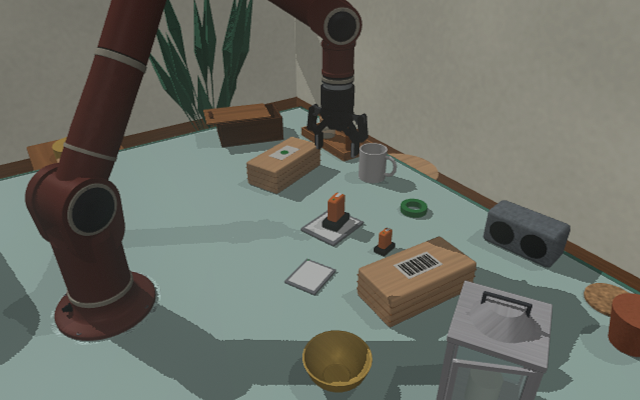

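The open gripper is above the scanner (337,210 in side view), with jaws straddling its narrow direction. Descending.

Request:
move_arm --steps '[[[12, 0, 0, 0], [12, 0, 0, 0], [12, 0, 0, 0], [12, 0, 0, 0], [12, 0, 0, 0], [12, 0, 0, 0], [12, 0, 0, 0], [12, 0, 0, 0], [8, 0, 0, 0], [8, 0, 0, 0], [8, 0, 0, 0], [8, 0, 0, 0], [8, 0, 0, 0], [6, 0, 0, 0], [6, 0, 0, 0], [6, 0, 0, 0], [6, 0, 0, 0], [4, 0, 0, 0], [4, 0, 0, 0], [0, 0, 0, 0]]]'

```text
time_s: 5.2
position: [0.5654, -0.0371, 0.0325]
ee_rot: [[-0.001, 0.436, -0.9], [0.0, -0.9, -0.436], [-1.0, -0.001, 0.001]]
ft_force: [0.1, -0.2, -0.0]
finger_gap: 0.0853
```

```bash
python3 - <<'E'
from station import *;from h import *
s=read_state();delta(s,(.565,-.037,.041),-65)
for n,(x0,y0,x1,y1) in dict(top=(280,110,400,210),side=(270,140,400,250)).items():
    c=read_camera(n);np.savez(f'{n}2.npz',**c)
    cv2.imwrite(f'pics/{n}2.png',cv2.resize(c['color'][y0:y1,x0:x1,::-1],None,fx=5,fy=5,interpolation=cv2.INTER_CUBIC))
E
```

```text
t 5.2 pos [ 0.5654 -0.0371  0.0325] yaw_y -64.16 gap 0.0853 tilt 0.08 F [ 0.1 -0.2 -0. ]
delta tool mm [-8.5 -0.3  0.3] turn 0.84477591337955
```

View pics/side2.png

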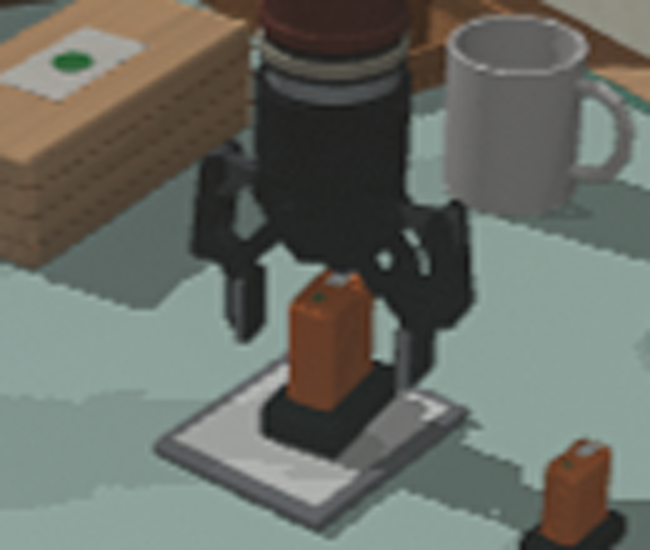

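I summed the rows wrong: 168 mm instead of 160. Nothing was touched, so I'll back up 8.5 mm and close. In the picture the fingers straddle the grip.

Request:
move_arm --steps '[[[-4.5, 0, 0, 0], [-4, 0, 0, 0], [0, 0, 0, 0.8], [0, 0, 0, 0], [0, 0, 0, 0]]]'

```text
time_s: 5.72
position: [0.5659, -0.0372, 0.0421]
ee_rot: [[0.0, 0.423, -0.906], [-0.0, -0.906, -0.423], [-1.0, 0.0, -0.0]]
ft_force: [-0.3, -0.5, 0.0]
finger_gap: 0.0854
```

Request:
move_arm --steps '[[[0, 0, 0, 0], [0, 0, 0, 0], [0, 0, 0, 0], [0, 0, 0, 0], [0, 0, 0, 0], [0, 0, 0, 0], [0, 0, 0, 0], [0, 0, 0, 0], [0, 0, 0, 0], [0, 0, 0, 0], [0, 0, 0, 0], [0, 0, 0, 0]]]' --gripper -1

```text
time_s: 6.72
position: [0.5657, -0.0373, 0.0418]
ee_rot: [[-0.0, 0.423, -0.906], [-0.0, -0.906, -0.423], [-1.0, -0.0, 0.0]]
ft_force: [0.2, 0.1, 1.3]
finger_gap: 0.0275
```

```bash
python3 - <<'E'
from station import *;from h import *
s=read_state();delta(s,(.562,-.334,.158),-92.5)
E
```

```text
t 6.7167 pos [ 0.5657 -0.0373  0.0418] yaw_y -64.96 gap 0.0275 tilt 0.01 F [0.2 0.1 1.3]
delta tool mm [-116.2  267.2  129. ] turn 27.54357216847228
```

Gripped (gap 27.5 mm). Lift 140 mm.

Request:
move_arm --steps '[[[-5, 0, 0, 0], [-10, 0, 0, 0], [-15, 0, 0, 0], [-15, 0, 0, 0], [-15, 0, 0, 0], [-15, 0, 0, 0], [-15, 0, 0, 0], [-15, 0, 0, 0], [-15, 0, 0, 0], [-10, 0, 0, 0], [-10, 0, 0, 0], [0, 0, 0, 0], [0, 0, 0, 0]]]'

```text
time_s: 7.8
position: [0.5658, -0.0372, 0.1821]
ee_rot: [[0.0, 0.423, -0.906], [0.0, -0.906, -0.423], [-1.0, 0.0, -0.0]]
ft_force: [-0.7, -0.0, -2.0]
finger_gap: 0.0274
```

```bash
python3 - <<'E'
from station import *;from h import *
s=read_state();delta(s,(.562,-.334,.158),-92.5)
for n,(x0,y0,x1,y1) in dict(top=(280,70,440,190),side=(270,60,430,260)).items():
    c=read_camera(n);np.savez(f'{n}3.npz',**c)
    cv2.imwrite(f'pics/{n}3.png',cv2.resize(c['color'][y0:y1,x0:x1,::-1],None,fx=3,fy=3,interpolation=cv2.INTER_CUBIC))
    print(n,proj(c,np.array(s['position'])+[0,0,-.033]))
E
```

```text
t 7.8 pos [ 0.5658 -0.0372  0.1821] yaw_y -64.95 gap 0.0274 tilt 0.03 F [-0.7 -0.  -2. ]
delta tool mm [ 24.1 267.3 129.1] turn 27.551375675967563
top [333.58921548 158.07552203]
side [335.40866499 175.7979962 ]
```

View pics/side3.png

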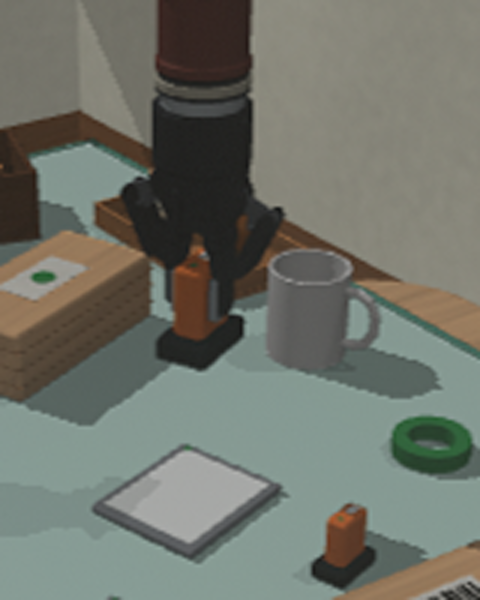

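View pics/top3.png

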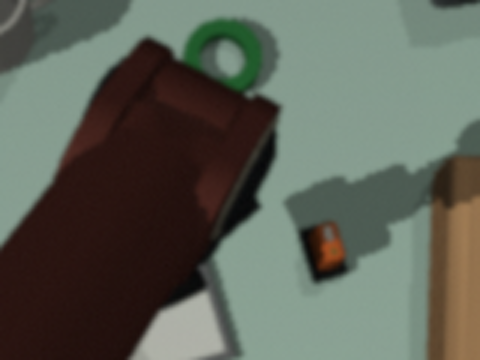

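Scanner hangs upright in the grip: head base seen at (337,176) in the side view, predicted (335,176). Pad is empty and fully visible. Moving over the barcode.

Request:
move_arm --steps '[[[0, 9.5, 4.6, 0], [0, 19.1, 9.2, 0], [0, 19.1, 9.2, 0], [0, 19.1, 9.2, 0], [0, 19.1, 9.2, 0], [0, 19.1, 9.2, 0], [0, 19.1, 9.2, 0], [0, 19.1, 9.2, 0], [0, 19.1, 9.2, 0], [0, 19.1, 9.2, 0], [0, 19.1, 9.2, 0], [0, 19.1, 9.2, 0], [0, 19.1, 9.2, 0], [0, 19.1, 9.2, 0], [0, 9.5, 4.6, 0], [0, 0, 0, 5.5], [0, 0, 0, 5.5], [0, 0, 0, 5.5], [0, 0, 0, 5.5], [0, 0, 0, 5.5]]]'

```text
time_s: 9.57
position: [0.5619, -0.3337, 0.181]
ee_rot: [[-0.001, -0.048, -0.999], [0.001, -0.999, 0.048], [-1.0, -0.001, 0.001]]
ft_force: [0.6, 0.1, -2.7]
finger_gap: 0.0277
```

Request:
move_arm --steps '[[[4, 0, 0, 0], [5, 0, 0, 0], [5, 0, 0, 0], [5, 0, 0, 0], [5, 0, 0, 0], [0, 0, 0, 0], [0, 0, 0, 0]]]'

```text
time_s: 10.15
position: [0.5621, -0.3338, 0.1573]
ee_rot: [[-0.001, -0.042, -0.999], [0.001, -0.999, 0.042], [-1.0, -0.001, 0.001]]
ft_force: [0.9, 0.1, -1.2]
finger_gap: 0.0275
```

```bash
python3 - <<'E'
from station import *;from h import *
s=read_state();delta(s,(.562,-.334,.158),-92.5)
for n,(x0,y0,x1,y1) in dict(top=(340,90,540,240),side=(330,130,530,330)).items():
    c=read_camera(n);np.savez(f'{n}4.npz',**c)
    cv2.imwrite(f'pics/{n}4.png',cv2.resize(c['color'][y0:y1,x0:x1,::-1],None,fx=3,fy=3,interpolation=cv2.INTER_CUBIC))
    print(n,proj(c,np.array(s['position'])+[0,0,-.033]),proj(c,[.562,-.334,.075]))
c=np.load('side3.npz');g=c['color'].astype(int);hsv=cv2.cvtColor(c['color'],cv2.COLOR_RGB2HSV)
rect(c,((hsv[...,1]<32)&(hsv[...,2]>85)).astype(np.uint8),.008,(298,204,368,250),'pad white side')
E
```

```text
t 10.15 pos [ 0.5621 -0.3338  0.1573] yaw_y -92.44 gap 0.0275 tilt 0.05 F [ 0.9  0.1 -1.2]
delta tool mm [-0.7  0.2  0.1] turn 0.064694793773441
top [457.31638772 161.25425374] [451.32485437 164.93804266]
side [419.93326627 245.55259545] [417.39242061 264.79582401]
pad white side px [332. 225.] ctr mm [558.2 -38.8] size [133.  115.6] long axis deg 16.4
```

View pics/side4.png

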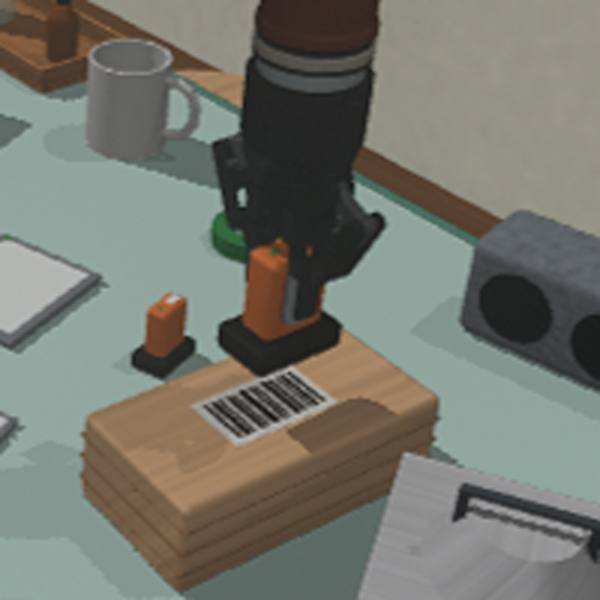

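View pics/top4.png

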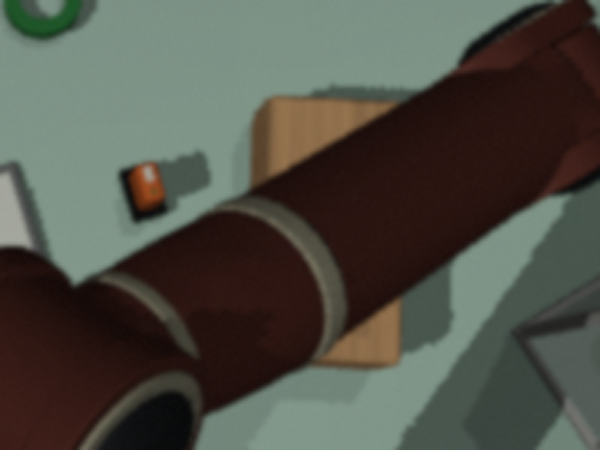

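```bash
python3 - <<'E'
from h import *
c=np.load('side4.npz');im=c['color']
cr=im[215:275,385:455]
cv2.imwrite('pics/s4b.png',cv2.resize(cr[:,:,::-1],None,fx=10,fy=10,interpolation=cv2.INTER_CUBIC))
c3=np.load('side3.npz')
cv2.imwrite('pics/s3b.png',cv2.resize(c3['color'][140:190,310:360,::-1],None,fx=10,fy=10,interpolation=cv2.INTER_CUBIC))
E
```

```text
(no output)
```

View pics/s4b.png

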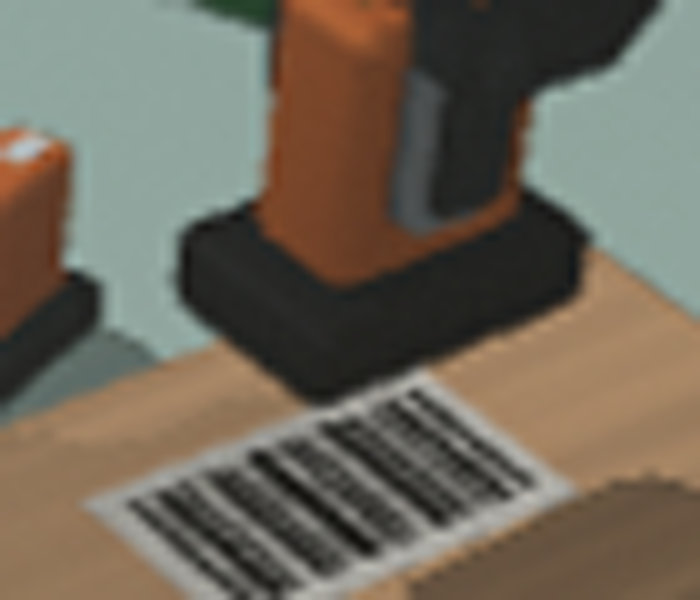

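View pics/s3b.png

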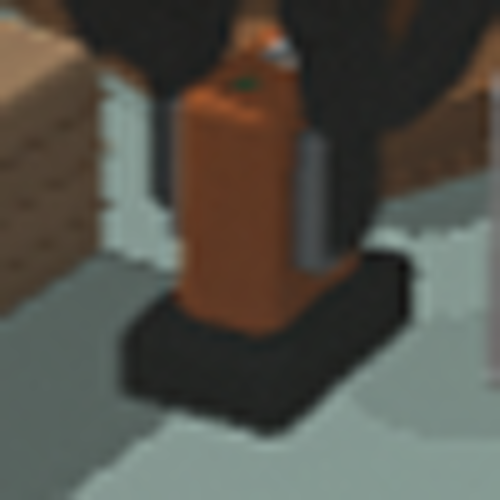

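```bash
python3 - <<'E'
from h import *
c=np.load('side4.npz')
for nm,Q,o,z,th,T in(('label pose',[(182,288),(318,402),(582,293)],(385,215),.1243,-2.44,(.5621,-.3338)),('pad lift',[(124,388),(270,432),(410,318)],(310,140),.149,25.05,(.5658,-.0372))):
    X=np.array([onz(c,(o[0]+q[0]/10-.45,o[1]+q[1]/10-.45),z)[:2] for q in Q])
    m=(X[0]+X[2])/2;t=np.radians(th);A=np.array([[np.cos(t),np.sin(t)],[-np.sin(t),np.cos(t)]])
    print(nm,'center',m.round(4),'sides',np.linalg.norm(X[1]-X[0]).round(4),np.linalg.norm(X[2]-X[1]).round(4),'off in scanner frame',(A@(m-T)).round(4), 'long ang',np.degrees(np.arctan2(*(X[2]-X[1])[::-1])))
E
```

```text
label pose center [ 0.5714 -0.3321] sides 0.0428 0.069 off in scanner frame [0.0092 0.002 ] long ang -3.0278238571210645
pad lift center [ 0.5709 -0.0344] sides 0.0407 0.0675 off in scanner frame [0.0058 0.0004] long ang 23.45244633922242
```

The side view puts the scanner about 6 mm towards +x from the TCP. The finger-on-grip position suggests about 1 mm. Both are well inside 18 mm, so I'll split the difference with a 4 mm shift, then hold more than 2 s.

Request:
move_arm --steps '[[[0, 0, 2, 0], [0, 0, 2, 0], [0, 0, 0, 0], [0, 0, 0, 0], [0, 0, 0, 0], [0, 0, 0, 0], [0, 0, 0, 0], [0, 0, 0, 0], [0, 0, 0, 0], [0, 0, 0, 0], [0, 0, 0, 0], [0, 0, 0, 0], [0, 0, 0, 0], [0, 0, 0, 0], [0, 0, 0, 0], [0, 0, 0, 0], [0, 0, 0, 0], [0, 0, 0, 0], [0, 0, 0, 0], [0, 0, 0, 0]]]'

```text
time_s: 11.92
position: [0.5583, -0.3338, 0.1578]
ee_rot: [[-0.0, -0.043, -0.999], [0.0, -0.999, 0.043], [-1.0, -0.0, 0.0]]
ft_force: [-1.0, 0.8, -2.3]
finger_gap: 0.0273
```

Request:
move_arm --steps '[[[0, 0, 0, 0], [0, 0, 0, 0], [0, 0, 0, 0], [0, 0, 0, 0], [0, 0, 0, 0], [0, 0, 0, 0], [0, 0, 0, 0], [0, 0, 0, 0], [0, 0, 0, 0], [0, 0, 0, 0], [0, 0, 0, 0], [0, 0, 0, 0], [0, 0, 0, 0], [0, 0, 0, 0], [0, 0, 0, 0], [0, 0, 0, 0], [0, 0, 0, 0], [0, 0, 0, 0], [0, 0, 0, 0], [0, 0, 0, 0]]]'

```text
time_s: 13.58
position: [0.5583, -0.3338, 0.1578]
ee_rot: [[0.0, -0.043, -0.999], [-0.0, -0.999, 0.043], [-1.0, 0.0, -0.0]]
ft_force: [0.4, 0.0, -1.8]
finger_gap: 0.0274
```

```bash
python3 - <<'E'
from station import *;from h import *
s=read_state();delta(s,(.5535,-.0385,.0425),-73.5)
c=read_camera('side');np.savez('side5.npz',**c)
cv2.imwrite('pics/s5.png',cv2.resize(c['color'][200:280,380:460,::-1],None,fx=7,fy=7,interpolation=cv2.INTER_CUBIC))
E
```

```text
t 13.5833 pos [ 0.5583 -0.3338  0.1578] yaw_y -92.45 gap 0.0274 tilt 0.0 F [ 0.4  0.  -1.8]
delta tool mm [ 115.3 -294.8   17.4] turn -18.951745556576157
```

View pics/s5.png

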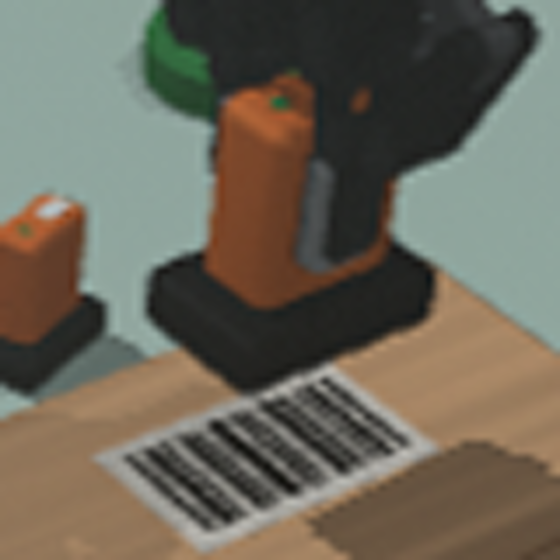

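The scanner was held steady over the label for about 3.4 s, and the block is in place. Returning to the pad.

Request:
move_arm --steps '[[[0, -9.8, 0.6, 0], [0, -19.6, 1.2, 0], [0, -19.6, 1.2, 0], [0, -19.6, 1.2, 0], [0, -19.6, 1.2, 0], [0, -19.6, 1.2, 0], [0, -19.6, 1.2, 0], [0, -19.6, 1.2, 0], [0, -19.6, 1.2, 0], [0, -19.6, 1.2, 0], [0, -19.6, 1.2, 0], [0, -19.6, 1.2, 0], [0, -19.6, 1.2, 0], [0, -19.6, 1.2, 0], [0, -19.6, 1.2, 0], [0, -10.6, 0, 0], [0, 0, 0, -4.75], [0, 0, 0, -4.75], [0, 0, 0, -4.75], [0, 0, 0, -4.75]]]'

```text
time_s: 15.3
position: [0.5534, -0.0385, 0.158]
ee_rot: [[0.0, 0.289, -0.957], [-0.0, -0.957, -0.289], [-1.0, 0.001, -0.0]]
ft_force: [-0.1, -0.2, -2.0]
finger_gap: 0.0277
```

Request:
move_arm --steps '[[[10, 0, 0, 0], [15, 0, 0, 0], [15, 0, 0, 0], [15, 0, 0, 0], [15, 0, 0, 0], [10, 0, 0, 0], [5, 0, 0, 0], [5, 0, 0, 0], [5, 0, 0, 0], [5, 0, 0, 0], [0, 0, 0, 0], [0, 0, 0, 0]]]'

```text
time_s: 16.3
position: [0.5536, -0.0385, 0.0579]
ee_rot: [[0.0, 0.285, -0.959], [0.0, -0.959, -0.285], [-1.0, 0.0, -0.0]]
ft_force: [-0.6, 0.6, -1.2]
finger_gap: 0.0275
```

```bash
python3 - <<'E'
from station import *;from h import *
s=read_state();delta(s,(.5535,-.0385,.0425),-73.5)
c=read_camera('side');np.savez('side6.npz',**c)
cv2.imwrite('pics/s6.png',cv2.resize(c['color'][180:260,290:390,::-1],None,fx=8,fy=7,interpolation=cv2.INTER_CUBIC))
E
```

```text
t 16.3 pos [ 0.5536 -0.0385  0.0579] yaw_y -73.46 gap 0.0275 tilt 0.01 F [-0.6  0.6 -1.2]
delta tool mm [15.4 -0.   0.1] turn 0.03692457899447277
```

View pics/s6.png

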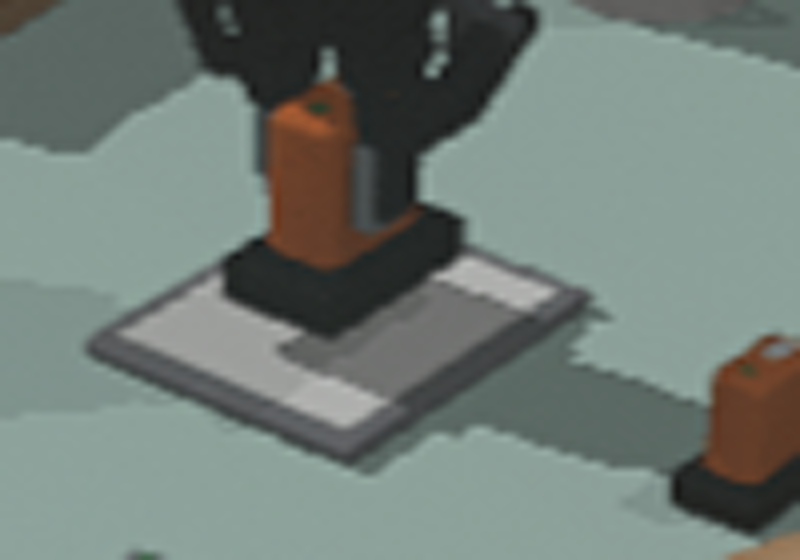

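The scanner is about 16 mm above the pad and well inside it, with margins consistent with the height. Lowering slowly.

Request:
move_arm --steps '[[[3, 0, 0, 0], [3, 0, 0, 0], [3, 0, 0, 0], [2, 0, 0, 0], [1.5, 0, 0, 0], [1, 0, 0, 0], [1, 0, 0, 0], [1, 0, 0, 0], [0, 0, 0, 0], [0, 0, 0, 0], [0, 0, 0, 0]]]'

```text
time_s: 17.27
position: [0.5536, -0.0385, 0.0424]
ee_rot: [[0.0, 0.285, -0.959], [-0.0, -0.959, -0.285], [-1.0, 0.0, -0.0]]
ft_force: [-0.1, 0.3, -1.2]
finger_gap: 0.0274
```

```bash
python3 - <<'E'
from station import *;from h import *
s=read_state();delta(s,(.5535,-.0385,.0418),-73.5)
c=read_camera('side');np.savez('side7.npz',**c)
cv2.imwrite('pics/s7.png',cv2.resize(c['color'][180:260,290:390,::-1],None,fx=8,fy=7,interpolation=cv2.INTER_CUBIC))
E
```

```text
t 17.2667 pos [ 0.5536 -0.0385  0.0424] yaw_y -73.46 gap 0.0274 tilt 0.01 F [-0.1  0.3 -1.2]
delta tool mm [ 0.6 -0.1  0.1] turn 0.04352105409964224
```

View pics/s7.png

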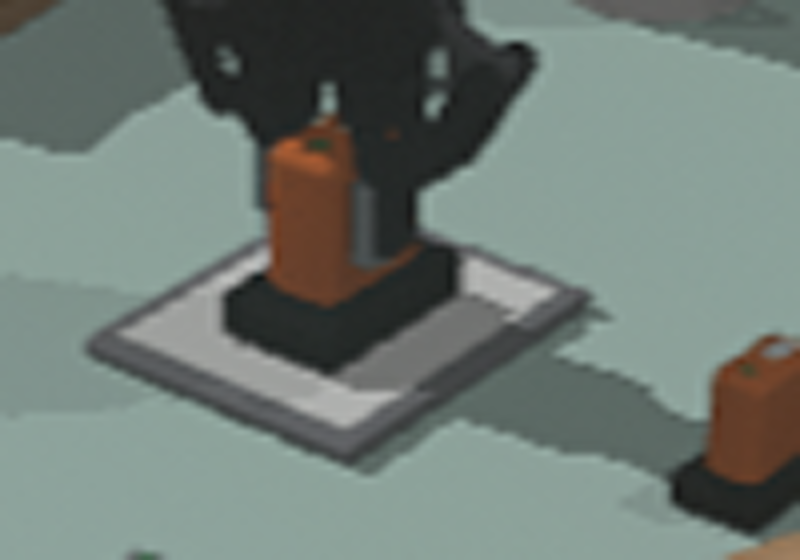

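```bash
python3 - <<'E'
from h import *
c=np.load('side7.npz')
f=lambda q:onz(c,(290+q[0]/8-.45,180+q[1]/7-.45),.008)[:2]
h=(f((225,326))+f((459,290)))/2; p=(f((88,345))+f((588,292)))/2
p2=(f((105,337))+f((563,291)))/2
print(h,p,p2,np.linalg.norm(f((88,345))-f((588,292))),'expect .170')
E
```

```text
[ 0.5619477  -0.03307806] [ 0.5574292 -0.0381681] [ 0.55788595 -0.03499932] 0.16507680262394053 expect .170
```

Scanner is about 4–6 mm off the pad centre (tolerance 20). I'll nudge it 4 mm, touch down and release.

Request:
move_arm --steps '[[[-1, 0, 0, 0], [0, -1.5, 2, 0], [0, -1.5, 2, 0], [1, 0, 0, 0], [0.5, 0, 0, 0], [0.3, 0, 0, 0], [0, 0, 0, 0], [0, 0, 0, 0], [0, 0, 0, 0]]]'

```text
time_s: 18.07
position: [0.5485, -0.0366, 0.0418]
ee_rot: [[-0.001, 0.285, -0.959], [0.001, -0.959, -0.285], [-1.0, -0.001, 0.0]]
ft_force: [-3.0, 0.3, 4.3]
finger_gap: 0.0271
```

```bash
python3 - <<'E'
from station import *;from h import *
s=read_state();delta(s,(.5535,-.0385,.0418),-73.5)
E
```

```text
t 18.0667 pos [ 0.5485 -0.0366  0.0418] yaw_y -73.45 gap 0.0271 tilt 0.06 F [-3.   0.3  4.3]
delta tool mm [-0.   3.3 -4.3] turn 0.04667993125514158
```

Contact is felt (+4 N). My y nudge went the wrong way, but the offset should still be about 6 mm, well within tolerance. Releasing: open, pause, then straight up.

Request:
move_arm --steps '[[[0, 0, 0, 0], [0, 0, 0, 0], [0, 0, 0, 0], [0, 0, 0, 0], [0, 0, 0, 0], [0, 0, 0, 0], [0, 0, 0, 0], [0, 0, 0, 0], [0, 0, 0, 0], [0, 0, 0, 0], [0, 0, 0, 0], [0, 0, 0, 0]]]' --gripper 1

```text
time_s: 19.07
position: [0.5488, -0.0368, 0.0415]
ee_rot: [[-0.0, 0.285, -0.959], [-0.0, -0.959, -0.285], [-1.0, 0.0, 0.0]]
ft_force: [0.3, 0.3, 0.6]
finger_gap: 0.0856
```

Request:
move_arm --steps '[[[-5, 0, 0, 0], [-8, 0, 0, 0], [-10, 0, 0, 0], [-10, 0, 0, 0], [-10, 0, 0, 0], [-15, 0, 0, 0], [-15, 0, 0, 0], [-15, 0, 0, 0], [-15, 0, 0, 0], [-15, 0, 0, 0], [-15, 0, 0, 0], [0, 0, 0, 0], [0, 0, 0, 0]]]'

```text
time_s: 20.15
position: [0.5493, -0.0369, 0.1758]
ee_rot: [[0.002, 0.285, -0.959], [0.0, -0.959, -0.285], [-1.0, 0.001, -0.002]]
ft_force: [0.6, -0.0, 0.2]
finger_gap: 0.0854
```

Request:
move_arm --steps '[[[0, -15, 0, 0], [0, -20, 0, 0], [0, -20, 0, 0], [0, -20, 0, 0], [0, -20, 0, 0], [0, -20, 0, 0], [0, -20, 0, 0], [0, -20, 0, 0], [0, -20, 0, 0], [0, -20, 0, 0], [0, -15, 0, 0], [0, 0, 0, 0], [0, 0, 0, 0]]]'

```text
time_s: 21.23
position: [0.4883, 0.1648, 0.1738]
ee_rot: [[-0.001, 0.287, -0.958], [-0.001, -0.958, -0.287], [-1.0, 0.001, 0.002]]
ft_force: [1.1, 0.5, -0.3]
finger_gap: 0.0855
```

```bash
python3 - <<'E'
from station import *;from h import *
s=read_state();delta(s,(.5535,-.0385,.0418),-73.5)
for n,(x0,y0,x1,y1) in dict(top=(280,110,480,260),side=(270,160,470,310)).items():
    c=read_camera(n);np.savez(f'{n}8.npz',**c)
    cv2.imwrite(f'pics/{n}8.png',cv2.resize(c['color'][y0:y1,x0:x1,::-1],None,fx=4,fy=4,interpolation=cv2.INTER_CUBIC))
    if n=='top':
        hsv=cv2.cvtColor(c['color'],cv2.COLOR_RGB2HSV);H,S,V=[hsv[...,i].astype(int) for i in range(3)]
        rect(c,((S>120)&(H<15)&(V>60)).astype(np.uint8),.088,(305,138,365,200),'grip')
        lab=cv2.morphologyEx(((S<70)|(V<50)).astype(np.uint8),cv2.MORPH_CLOSE,np.ones((3,3)));rect(c,lab,.075,(432,140,474,192),'label')
        rect(c,((S<45)&(V>110)).astype(np.uint8),.075,(185,125,230,175),'spotlabel')
E
```

```text
t 21.2333 pos [0.4883 0.1648 0.1738] yaw_y -73.34 gap 0.0855 tilt 0.1 F [ 1.1  0.5 -0.3]
delta tool mm [132.1 213.4  -4.4] turn 0.15912599990792842
grip px [333. 169.] ctr mm [547.1 -35.5] size [51.1 30. ] long axis deg 17.9
label px [452. 165.] ctr mm [ 560.9 -334.5] size [89.6 47.5] long axis deg -1.8
spotlabel px [207. 137.] ctr mm [638.6 285.9] size [48.6 25. ] long axis deg 78.4
```

View pics/top8.png

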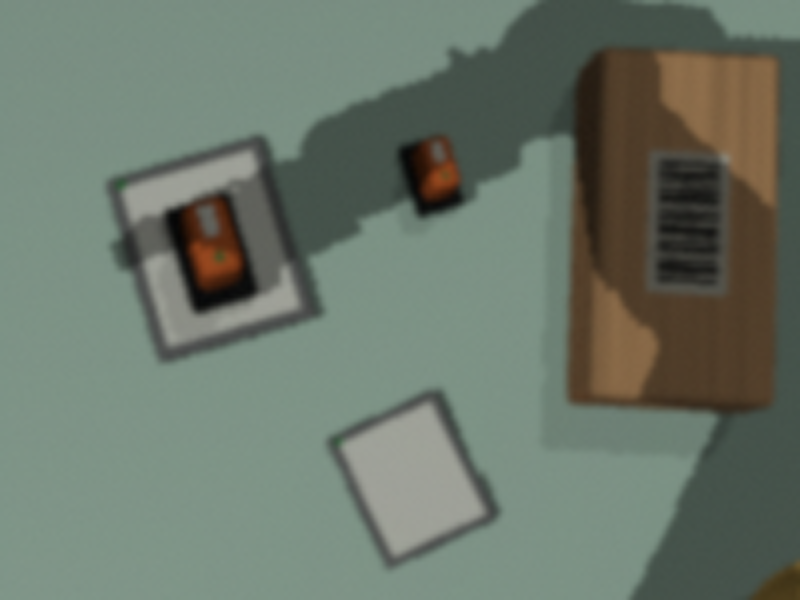

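View pics/side8.png

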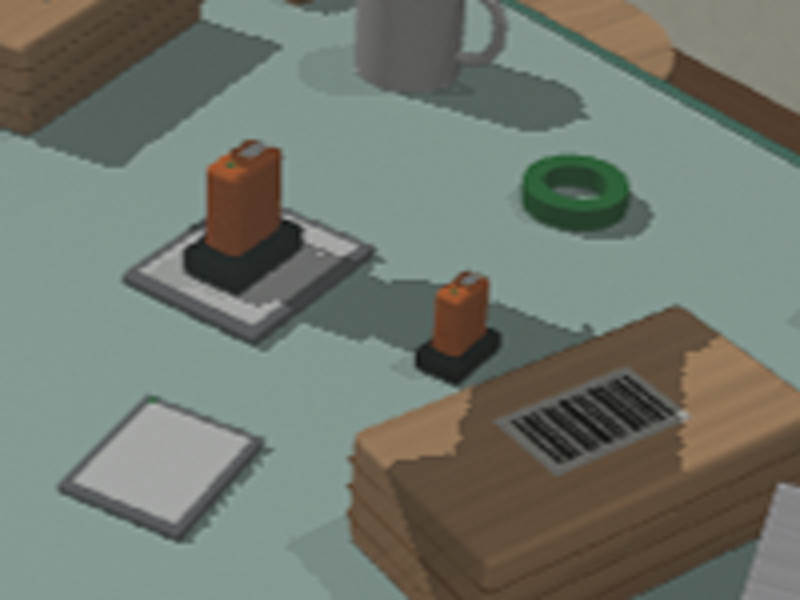

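Scanner stands upright on its pad. The top view gives about 9 mm from the pad centre, the side view about 6 mm, both within 20 mm. The label hasn't moved. The spot label's top-view reading was partly hidden by the arm, so I'll check it in the side view and then hand in.

```bash
python3 - <<'E'
from station import *;from h import *
for n in('side0','side8'):
    c=np.load(n+'.npz');hsv=cv2.cvtColor(c['color'],cv2.COLOR_RGB2HSV)
    m=((abs(hsv[...,0].astype(int)-60)<20)&(hsv[...,1]>100)).astype(np.uint8)
    rect(c,m,.075,(265,135,310,165),n+' green spot')
s=read_state();print(np.abs(s['joint_velocities']).max())
job_done()
E
```

```text
side0 green spot px [284. 152.] ctr mm [605.4 281.9] size [18.2 13.8] long axis deg -34.6
side8 green spot px [284. 152.] ctr mm [605.4 281.9] size [18.2 13.8] long axis deg -34.6
0.011444426090338923
the job is handed in; nothing more can be done
```

I scanned the barcode block with the larger orange scanner, stood the scanner back on its large pad and released it. The job is handed in at about 21 s of the 54 s allowed; no verdict is reported.

- **Scan hold:** The scanner was held still for about 3.4 s, with its window roughly 50 mm above the label. It was level, and its long side was within about 1° of the label's. Aim was within about 6 mm of the label's middle. The side view showed it about 6 mm further along x than the finger position did, so I shifted 4 mm between the two.
- **Return to pad:** The last pictures show the scanner upright and free of the gripper. The top view puts it about 9 mm from the pad centre. The side estimate is about 6 mm, from a picture before release plus the last nudge. The limit is 20 mm. The offset is partly my doing: the final nudge went the wrong way in y and, judging by the top view, made the x offset larger.
- **Yoga blocks:** Neither moved. The barcode label measured the same to 0.2 mm. The green spot was at the same pixels in the side view, after the arm partly hid it in the top view.
- **Slip during the grasp:** I first lowered 8 mm too far, touched nothing, and backed up before closing the fingers.

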